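# Fetch the sample puck from behind the bottles and put the others back

## Task

The small round sample puck lies at the back of the grey bottle caddy, shut in by the bottle, the beaker and the objective case. First stand all three of these upright on the cork mat, then lay the puck flat on the middle of the round dark steel stand on the stirrer, and then put the three back upright in the caddy, each in the very seat from which it came. Leave the vial and the hex nut alone and tip nothing over.

Things in the scene. Friction and masses are not known exactly. Their poses are not given: they have to be found in the camera images.
- bottle_center (a point): Amber reagent bottle with a white cap, 54 mm in diameter and 106 mm high; the cap, 32 mm in diameter, is its top 18 mm, with a rounded shoulder from about 66 mm height up to it. The point is on its axis, 53 mm above its foot; z along the axis, up. It starts in one of the caddy's three seats.
- beaker_center (a point): Clear open beaker with a chalky rim, 51 mm outer diameter, 66 mm high, stiff enough to grip across the outside. The point is on its axis, 33 mm above its foot; z up. It starts in one of the caddy's three seats.
- objective_center (a point): Spare microscope objective in a clear tube on a black round base: base 35 mm in diameter and 10 mm high, tube 25 mm in diameter from 10 to 46 mm (then domed), 55 mm high in all. The point is on its axis, 27.5 mm above its foot; z up. It starts in one of the caddy's three seats.
- puck_center (a point): Flat round pale metal sample puck with a small clip on top: 31 mm in diameter, body 9 mm high (11 mm with the clip). The point is on its axis 5 mm above its underside; z up. It starts lying on the caddy's floor between the seats, in front of the back board.
- caddy: Fixed grey caddy. Origin on the bench under it, z up, x to its back. Floor plate 6 mm thick, x -84 to +52, y +-100 mm; back board 48 mm high, front face at x = 46; cheeks 20 mm high at the rear of both sides. Three seats (58 mm white rings on the floor) centred at (x, y) = (0, 58), (-50, 0), (0, -58) mm, the puck at about (6, 0); things start within 6 mm of these points.
- mat: Fixed flat cork mat, 100 mm (x) by 230 mm (y), 4 mm thick, with room for three things in a row along its y. Origin: centre of its underside, on the bench; z up.
- stand: Fixed round dark steel specimen stand on the round plate of the grey stirrer (casing 58 mm high, plate 64 mm above the bench; a 290 mm high post stands at the stirrer's rear left corner): 68 mm foot, flat top 60 mm in diameter, 12 mm above the plate, with a 36 mm ring scribed round its middle. Origin: centre of its underside, on the plate; z up.
- vial_center (a point): Glass vial with a black cap, 25 mm in diameter, 52 mm high, standing on the bench behind the work, to the right; to be left alone. The point is on its axis, 26 mm above the bench.
- nut_center (a point): Grey hexagon nut, 27 mm across and 13 mm high, lying on the stirrer's casing near its front left corner; to be left alone. The point is its centre, 6.5 mm above the casing.
Mind the look-alikes: they are no part of the job. What is shaped like the part that bears puck_center but orange, pink or purple is not meant.

How it is judged:
By the outcome, as a careful person would: the job done as asked, in the order asked, and still so for the second after the job is handed in, with the robot touching nothing.
It also fails if it takes over 152 s, if anything falls off the work surface, if the arm or the gripper's body presses on something with over 40 N, if the wrist force passes 120 N, or if a joint passes its speed limit or range.

## Robot

A 6-joint arm with a two-finger parallel gripper is mounted at the origin on a cart in front of the work surface, level with it; the furniture and walls round the work are solid. World frame = base frame: x ahead of the robot, y to its left, z up, the work surface at z = 0. Lengths are in m, angles in degrees, forces in N, time in s.
With the tool pointing down it reaches from about 0.375 to 0.75 m from the base axis. Payload 9 kg.
Tool frame: the origin (TCP) lies where the fingers leave the gripper's body, on its centre line; the fingertips stand 73 mm ahead of it and the grasp point (between the pads) lies 54 mm ahead of it (robot.tip_reach is the distance from the TCP to the fingertips, in m); z points along the fingers, y is the line along which they close (so a half turn about z gives the same grasp; the last joint's range is limited). The gripper opens to 85 mm and grips with 20 to 120 N. Pads are 22 mm wide; open, the fingers measure 114 mm over their backs; the gripper's body (76 mm by 85 mm) begins 54 mm behind the grasp point. The pads swing forward as they close: fully open they stand 13 mm farther back than shut.
Start: joints at [58.745, 5.964, 5.575, 89.605, 0, 77.527], TCP at [0.193, 0.568, 0.304] pointing down, gripper open.
Joint ranges: [-171.21, 171.21], [-48.23, 106.86], [-62.78, 66.21], [-105.2, 120.99], [-86.42, 89.51], [-180, 180]. Speed limits (degrees/s): [127.2, 127.2, 147.25, 180, 180, 180].

## Interface

Orientations are given as [roll, pitch, yaw] about the fixed x, y, z axes, in that order (R = Rz(yaw) Ry(pitch) Rx(roll)).
In Python, from plant import robot gives the robot as it stands. Calls block until the motion is done:
- robot.move_pose(position, orientation): joint-space move of the TCP to a pose.
- robot.line_to(position, vel=0.15, rotation=None, guard=None): straight line of the TCP; rotation=None keeps the orientation; vel is the mean speed in m/s. With guard (N) it stops when the force on the tool has changed by that much, and returns True; else False.
- robot.goto_joints(angles): joint-space move.
- robot.set_gripper(opening): finger opening in m; the grip force is fixed at half the most; returns when the fingers have stopped.
- robot.pause(seconds).
- robot.ik(position, orientation): joint angles nearest the present ones, or None.
- robot.observe(): the state.
- robot.grab_frame(name): name is "scene" or "top"; returns the picture (480x640x3 uint8, blue, green, red); there is no depth.
- robot.get_calibration(name): a dict with "vertical_fov" (degrees; the focal length in pixels is half the picture's height over the tangent of half this angle, whatever the lens; pixels are square), "cx", "cy" (the principal point, pixels), "rvec" (rotation vector, rad) and "tvec" (3), from world to camera coordinates, as OpenCV has them. Camera axes: x right, y down, z forward; pixel columns grow to the right and rows downward; lengths in m; the calibration is good to about 2 mm. A picture is of the moment at which its call begins. get_calibration takes no time and is no camera call.
A pose or a line that the arm cannot do raises robot.IKError and nothing moves.
- robot.job_done(): hands the job in; it is judged then, once.
The state is a dict: "time": time; "q": joint angles; "qvel": joint speeds; "joint_torque": joint torques, N m; "tool_pos": TCP position; "tcp_rot": TCP orientation; "ft_force": force on the tool from outside, world axes, zero at the start; "torque": the same for the moment, N m; "gripper_width": finger opening in m; "gripper_force": force on a finger pad.
Only numpy, scipy, OpenCV 4.12 (cv2) and the standard library are available. Lean on these libraries where they do the work, as an engineer would, in place of code of your own. Each camera call takes 0.05 s, during which the arm holds its last target. There are 200 camera calls.

## Working session

There is one attempt and no reset: what is moved stays moved. The work goes in short steps, each a Python script; the robot and the scene stay as the last script left them, time stands still between calls to the robot, and variables do not carry over. Pictures are saved under pics/ and viewed, at most 14 in all, crops included, and the job is handed in when it is done.

```bash
ls; mkdir -p pics
python3 - <<'E'
from plant import robot
import cv2
for n in("scene","top"):
    cv2.imwrite(f"pics/{n}0.png",robot.grab_frame(n)); print(n,robot.get_calibration(n))
o=robot.observe();print(o['time'],o['tool_pos'],o['tcp_rot'],robot.tip_reach)
E
```

```text
pics
scene {'vertical_fov': 47.140235274557504, 'cx': 322.41684448338776, 'cy': 227.5568912967278, 'rvec': array([ 1.86912537, -0.84577921,  0.54036882]), 'tvec': array([-0.54098681,  0.17207568,  0.8329578 ])}
top {'vertical_fov': 51.07546619746785, 'cx': 321.89565634393773, 'cy': 243.3119161479623, 'rvec': array([ 2.16917758, -2.13636514,  0.18088325]), 'tvec': array([-0.29174587,  0.53606194,  0.87817042])}
0.1 [0.19305104 0.56787895 0.30322035] [-1.79935508e+02 -1.36894826e-02  1.61219084e+02] 0.0726
```

View pics/scene0.png

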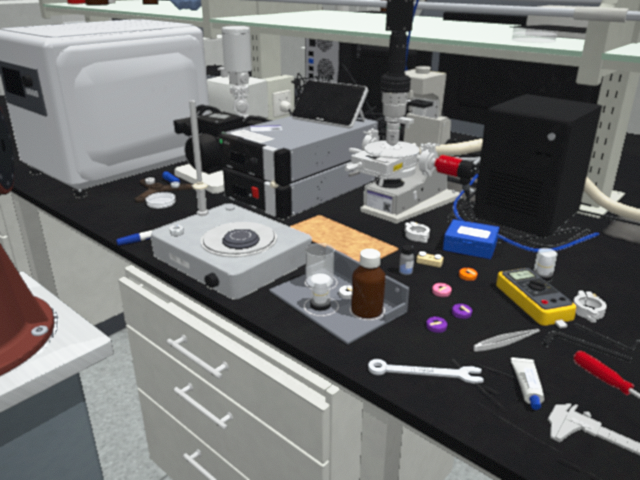

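View pics/top0.png

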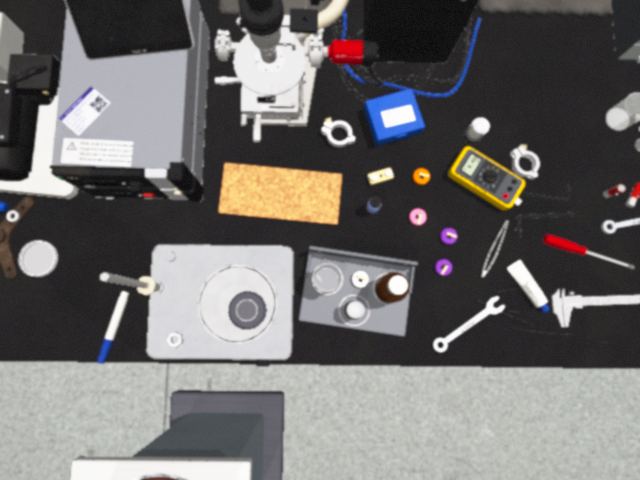

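The top view shows the beaker at (327,279), the objective at (354,310), the bottle cap at (397,284), and a pale puck at (360,279). The mat centre is at (280,193), the stand is at (247,309), and the nut is at (174,340). Puck-shaped candidates are the pale one at (360,279), orange (421,176), pink (418,216), and purple (449,236) and (444,267). Only the pale one is metal-coloured and inside the caddy. I'll confirm that in an enlarged crop.

```bash
cat > h.py <<'E'
import numpy as np, cv2
from plant import robot
def cam(n):
    c=robot.get_calibration(n); f=240/np.tan(np.radians(c['vertical_fov']/2))
    K=np.array([[f,0,c['cx']],[0,f,c['cy']],[0,0,1.]]); return K,cv2.Rodrigues(c['rvec'])[0],c['tvec']
def ray(n,u,v,z):
    K,R,t=cam(n); C=-R.T@t; d=R.T@np.linalg.solve(K,[u,v,1]); return C+d*(z-C[2])/d[2]
def proj(n,p):
    K,R,t=cam(n); q=K@(R@np.asarray(p)+t); return q[:2]/q[2]
E
python3 - <<'E'
from h import *
t=cv2.imread('pics/top0.png')
cv2.imwrite('pics/c1.png',cv2.resize(t[235:345,290:425],None,fx=5.4,fy=5.4,interpolation=cv2.INTER_CUBIC))
cv2.imwrite('pics/c2.png',cv2.resize(t[155:365,140:350],None,fx=2.8,fy=2.8,interpolation=cv2.INTER_CUBIC))
hsv=cv2.cvtColor(t,cv2.COLOR_BGR2HSV)
m=cv2.inRange(hsv,(8,70,120),(25,255,255)); m[:150]=0;m[230:]=0;m[:,350:]=0
c=max(cv2.findContours(m,0,2)[0],key=cv2.contourArea);b=cv2.boxPoints(cv2.minAreaRect(c))
w=np.array([ray('top',*q,.004) for q in b]);print('mat',w.round(4),w.mean(0))
for n,u,v,z in [('beaker rim',327,279,.072),('obj',354,310,.05),('cap',397,284,.112),('puck',360,279,.015),('stand',247,309,.076),('nut',174,340,.065),('vial',374,205,.05)]: print(n,ray('top',u,v,z).round(4))
# caddy floor corners guess
for u,v in [(300,319),(405,335)]: print('caddy front',ray('top',u,v,.006).round(4))
E
```

```text
mat [[ 0.6015 -0.0823  0.004 ]
 [ 0.7047 -0.0875  0.004 ]
 [ 0.6857 -0.3233  0.004 ]
 [ 0.5827 -0.3144  0.004 ]] [ 0.64368122 -0.20191356  0.004     ]
beaker rim [ 0.4728 -0.2929  0.072 ]
obj [ 0.4199 -0.3424  0.05  ]
cap [ 0.4631 -0.4094  0.112 ]
puck [ 0.4783 -0.3563  0.015 ]
stand [ 0.4186 -0.1551  0.076 ]
nut [ 0.3638 -0.0298  0.065 ]
vial [ 0.6124 -0.3785  0.05  ]
caddy front [ 0.4026 -0.2454  0.006 ]
caddy front [ 0.3759 -0.4414  0.006 ]
```

View pics/c1.png

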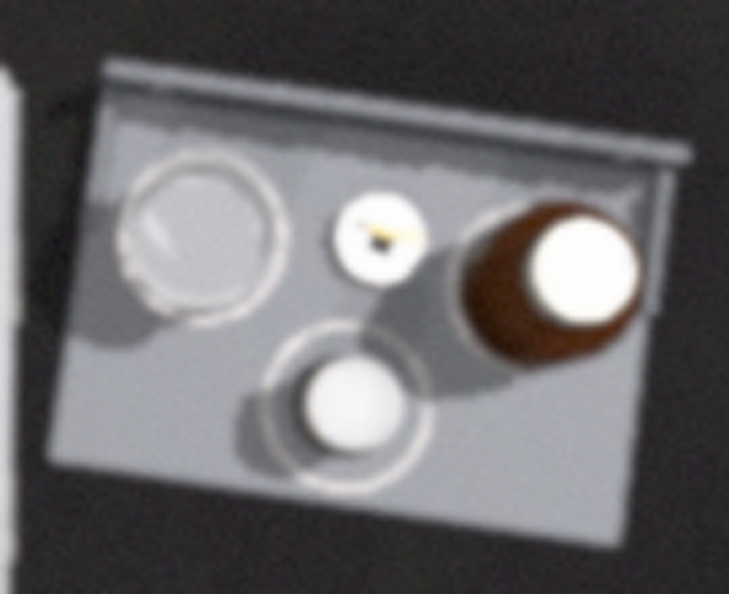

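View pics/c2.png

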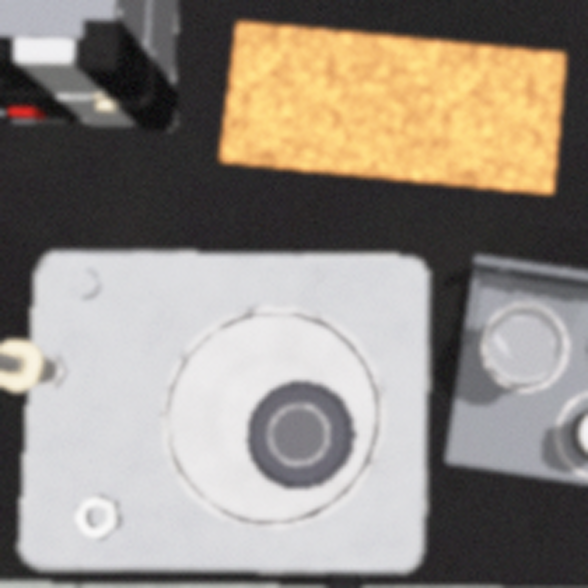

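The crop confirms the puck: pale body with a clip, at crop (379,240), which is full-image (360.2,279.4), between the three seats. The scribed ring on the stand is at c2 (299,434), full-image (246.8,310). The front corners of the caddy floor are at c1 (48,462) and (620,547).

Run:
```python
from h import *
t=cv2.imread('pics/top0.png')
cr=lambda a,b:(290+(a+.5)/5.4-.5,235+(b+.5)/5.4-.5)
A=ray('top',*cr(48,462),.006);B=ray('top',*cr(620,547),.006)
yd=(A-B)/np.linalg.norm(A-B);yaw=np.degrees(np.arctan2(-yd[0],yd[1]));print('front len',np.linalg.norm(A-B),'yaw',yaw)
xd=np.array([yd[1],-yd[0],0]);O=(A+B)/2+.084*xd;print('O',O)
S={k:O+x*xd+y*yd for k,x,y in[('beak',0,.058),('obj',-.05,0),('bot',0,-.058),('puck',.006,0)]}
for k in S:print(k,S[k].round(4))
for k,a,b,z in[('beak',203,238,.072),('obj ring',347,407,.006),('obj top',354,402,.055),('bot',584,270,.112),('puck',379,240,.016)]:print('seen',k,ray('top',*cr(a,b),z).round(4))
# stand: dark disc edge on white plate
g=cv2.cvtColor(t,cv2.COLOR_BGR2GRAY);m=(g<140).astype(np.uint8);m[:285]=0;m[335:]=0;m[:,:220]=0;m[:,275:]=0
c=max(cv2.findContours(m,0,1)[0],key=cv2.contourArea);print('foot ell',cv2.fitEllipse(c))
print('ring',ray('top',246.8,310,.076).round(4),'foot',ray('top',*cv2.fitEllipse(c)[0],.066).round(4))
print('post top',ray('top',105,277,.29),'post base',ray('top',158,286,.058),'box top front right',ray('top',203,197,.14),'scene box',ray('scene',268,212,0),ray('scene',375,180,0))
for p,y in[((.193,.568,.45),161),((.47,-.4,.3),yaw),((.47,-.4,.3),yaw+180),((.64,-.2,.3),85),((.64,-.2,.3),-95)]:
    q=robot.ik(p,[180,0,y]);print(p,y,None if q is None else np.round(q,1))
```

```text
front len 0.19946409759450334 yaw -7.570156636366439
O [ 0.47062229 -0.35249498  0.006     ]
beak [ 0.4783 -0.295   0.006 ]
obj [ 0.4211 -0.3459  0.006 ]
bot [ 0.463 -0.41   0.006]
puck [ 0.4766 -0.3533  0.006 ]
seen beak [ 0.4734 -0.2932  0.072 ]
seen obj ring [ 0.4208 -0.3458  0.006 ]
seen obj top [ 0.4216 -0.344   0.055 ]
seen bot [ 0.4621 -0.4106  0.112 ]
seen puck [ 0.4781 -0.3558  0.016 ]
foot ell ((246.90557861328125, 310.017333984375), (35.919342041015625, 36.95505905151367), 46.103580474853516)
ring [ 0.4168 -0.1548  0.076 ] foot [ 0.417  -0.1537  0.066 ]
post top [0.45395119 0.00471708 0.29      ] post base [0.45697561 0.00559542 0.058     ] box top front right [ 0.59996977 -0.08420813  0.14      ] scene box [0.64351475 0.01286031 0.        ] [ 0.98265649 -0.04570807  0.        ]
(0.193, 0.568, 0.45) 161 [ 58.8  11.7  27.4 105.7   0.   77.8]
(0.47, -0.4, 0.3) -7.570156636366439 [-52.5   9.    8.4  89.4   0.  135. ]
(0.47, -0.4, 0.3) 172.42984336363355 [-52.5   9.    8.4  89.4   0.  -45. ]
(0.64, -0.2, 0.3) 85 [-28.5  18.7  19.6  90.9   0.   66.5]
(0.64, -0.2, 0.3) -95 [ -28.5   18.7   19.6   90.9    0.  -113.5]
```

```bash
cat >> h.py <<'E'
CY=-7.57; MY=-4.6; O=np.array([.4706,-.3525]); M=np.array([.6437,-.2019])
def rot(a): a=np.radians(a); return np.array([[np.cos(a),-np.sin(a)],[np.sin(a),np.cos(a)]])
seat=lambda x,y: O+rot(CY)@[x,y]
mat=lambda y: M+rot(MY)@[0,y]
KC=CY; KM=90+MY          # tool yaw at caddy / mat
def go(xy,z,yaw): robot.move_pose([*xy,z],[180,0,yaw])
def ln(xy,z,v=.15,guard=None): return robot.line_to([*xy,z],vel=v,guard=guard)
def pick(xy,foot,h,yaw,op,up=.12):
    """h: TCP above foot when gripping; op: approach opening"""
    go(xy,foot+h+up,yaw); robot.set_gripper(op); ln(xy,foot+h,.12)
    robot.set_gripper(0); o=robot.observe()
    print('w',o['gripper_width'].round(4) if hasattr(o['gripper_width'],'round') else o['gripper_width'],'t',round(o['time'],1))
    ln(xy,foot+h+up,.15)
def place(xy,foot,h,yaw,op,up=.12):
    go(xy,foot+h+up,yaw); ln(xy,foot+h+.008,.15); hit=ln(xy,foot+h-.003,.03,guard=6)
    print('hit',hit,robot.observe()['tool_pos'].round(4)); robot.set_gripper(op); robot.pause(.2)
    ln(xy,foot+h+up,.2)
    o=robot.observe(); print('t',round(o['time'],1),'F',np.round(o['ft_force'],1))
E
python3 - <<'E'
from h import *
ln((.193,.568),.45,.3)
go((.4621,-.4106),.40,KC)
pick((.4621,-.4106),.006,.1125,KC,.085)
o=robot.observe();print(o['tool_pos'],o['gripper_width'],o['ft_force'])
place(mat(-.080),.004,.1125,KM,.078)
cv2.imwrite('pics/s1.png',robot.grab_frame('scene')[150:350,220:480].repeat(3,0).repeat(3,1))
E
```

```text
w 0.05029797782739145 t 6.8
[ 0.46179049 -0.41023439  0.23708929] 0.05044149972468449 [ 0.55795754  0.03356711 -2.43740641]
hit True [ 0.6377 -0.2822  0.1173]
t 11.4 F [ 0.5  0.1 -2.2]
```

View pics/s1.png

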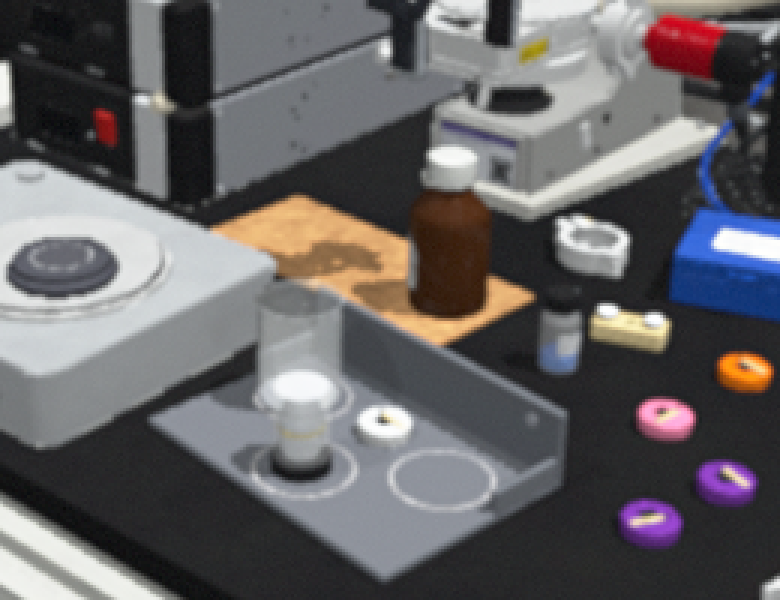

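The bottle stands upright on the mat at crop (450,240), and its seat is empty. Next are the objective and the beaker.

Run:
```python
from h import *
pick((.4213,-.3448),.006,.088,KC,.06)
place(mat(.062),.004,.088,KM,.05)
pick((.4734,-.2932),.006,.095,KC,.085)
place(mat(-.008),.004,.095,KM,.075)
go((.5,-.28),.3,KM)
s=robot.grab_frame('scene')[150:350,220:480].repeat(2,0).repeat(2,1)
t=robot.grab_frame('top'); cv2.imwrite('pics/top2.png',t)
t=cv2.resize(t[140:345,210:420],(410,400))
cv2.imwrite('pics/s2.png',cv2.copyMakeBorder(np.hstack([s[:, :390],t]),0,0,0,0,0))
```

```text
w 0.02348713035879395 t 14.6
hit True [ 0.6495 -0.1405  0.0928]
t 19.3 F [-0.7  1.1 -0.6]
w 0.04921807431430765 t 22.4
hit True [ 0.6435 -0.2103  0.0995]
t 27.1 F [0.2 0.5 0.6]
```

View pics/s2.png

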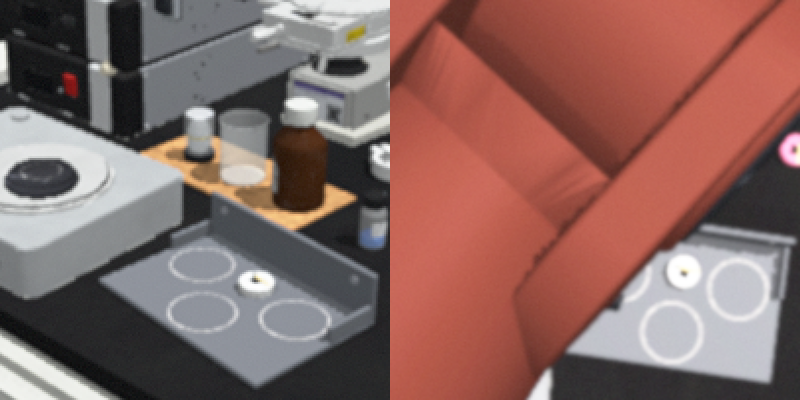

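All three stand on the mat, and the puck is free at scene crop (257,283). I'll centre it with two crossed grips, then lift and place it.

Run:
```python
from h import *
p=(.4781,-.3558); S=(.4168,-.1545)
go(p,.14,KC+90); robot.set_gripper(.045)
ln(p,.086,.1); hit=ln(p,.066,.02,guard=4); zt=robot.observe()['tool_pos'][2]; print('touch',hit,zt)
z=zt+.004
ln(p,z,.05); robot.set_gripper(0); print(robot.observe()['gripper_width']); robot.set_gripper(.045)
ln(p,z+.03); go(p,z+.03,KC); ln(p,z,.1); robot.set_gripper(0); o=robot.observe(); print('w',o['gripper_width'],o['tool_pos'])
h=z-.006
ln(p,z+.13,.15); go(S,.076+h+.08,KC); ln(S,.076+h+.006,.12); hit=ln(S,.076+h-.003,.02,guard=5); print(hit,robot.observe()['tool_pos'],'exp',.076+h)
robot.set_gripper(.045); robot.pause(.2); ln(S,.076+h+.1,.15)
go((.5,-.35),.3,KC); print(robot.observe()['time'])
t=robot.grab_frame('top'); cv2.imwrite('pics/top3.png',t)
s=robot.grab_frame('scene')
cv2.imwrite('pics/s3.png',np.hstack([cv2.resize(t[280:340,215:275],(400,400),interpolation=2),cv2.resize(s[215:265,215:265],(400,400),interpolation=2)]))
print(proj('top',[*S,.076]),proj('top',[*S,.085]))
```

```text
touch True 0.07897964480486841
0.026986756911271267
w 0.02652156598655546 [ 0.47849446 -0.35624199  0.08405838]
True [ 0.41726106 -0.15483785  0.15400019] exp 0.15297964480486842
38.975
[246.60588901 310.02333326] [245.93129276 309.93545872]
```

View pics/s3.png

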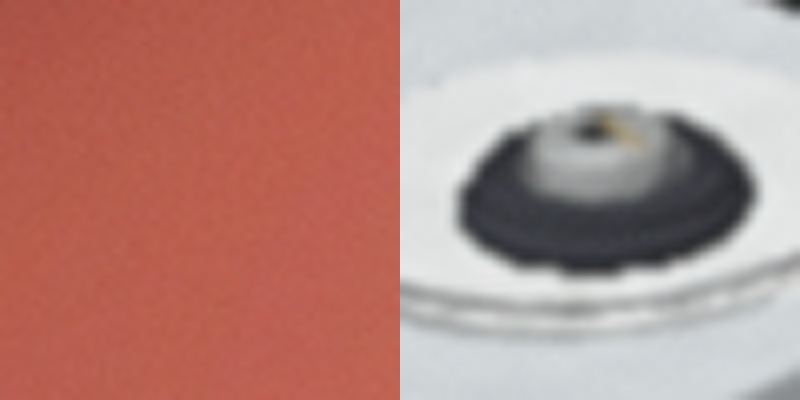

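The top view is blocked by the arm. The scene view shows the puck lying flat on the stand, at crop (600,155). I'll move aside and measure it from the top.

Run:
```python
from h import *
go((.3,-.52),.3,KC)
t=robot.grab_frame('top'); cv2.imwrite('pics/top4.png',t)
s=robot.grab_frame('scene')
cv2.imwrite('pics/s4.png',np.hstack([cv2.resize(t[280:340,215:275],(400,400),interpolation=2),cv2.resize(t[150:345,210:420],(400,400),interpolation=2)]))
g=cv2.cvtColor(t,cv2.COLOR_BGR2GRAY)
sub=(g[293:327,230:264]>150).astype(np.uint8)
n,l,st,c=cv2.connectedComponentsWithStats(sub)
for i in range(1,n): print(st[i],c[i]+[230,293])
print(robot.observe()['time'])
```

```text
[ 0  0 10  9 41] [232.65853659 295.43902439]
[26  0  8  8 28] [260.92857143 295.        ]
[  7   6  21  22 368] [246.85597826 309.62771739]
[ 0 26  7  8 26] [231.69230769 323.80769231]
[26 27  8  7 29] [260.82758621 324.06896552]
40.2
```

View pics/s4.png

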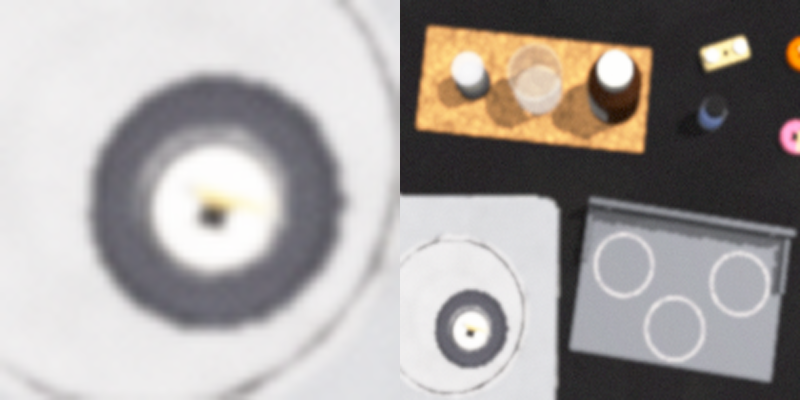

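The puck is flat, but it sits about 2 mm toward the front of the ring: its white disc is at crop (213,210) and the ring centre near (213,201). I'll measure it with a stricter threshold and nudge it by regripping.

```bash
cat > m.py <<'E'
from h import *
def puckxy(f):
    t=cv2.resize(cv2.imread(f)[285:335,222:272],None,fx=8,fy=8,interpolation=cv2.INTER_CUBIC)
    g=cv2.cvtColor(t,cv2.COLOR_BGR2GRAY)
    out=[]
    for m,z in(((g>190),.0855),((g<160),.070)):
        m=m.astype(np.uint8); cs=cv2.findContours(m,cv2.RETR_EXTERNAL,1)[0]
        c=min((c for c in cs if cv2.contourArea(c)>4000),key=lambda c:np.hypot(*(np.array(cv2.minEnclosingCircle(c)[0])-200)))
        e=cv2.fitEllipse(cv2.convexHull(c)); u,v=(np.array(e[0])+.5)/8-.5+[222,285]
        p=ray('top',u,v,z); out.append(p[:2]); print((u,v),np.array(e[1])/8*.00163,p.round(4))
    return out[0]-out[1]
E
python3 - <<'E'
from m import *
print('offset',puckxy('pics/top4.png'))
E
```

```text
Traceback (most recent call last):
  File "m.py", line 9, in puckxy
    e=cv2.fitEllipse(cv2.convexHull(c)); u,v=(np.array(e[0])+.5)/8-.5+[222,285]
cv2.error: OpenCV(4.12.0) /io/opencv/modules/imgproc/src/shapedescr.cpp:361: error: (-201:Incorrect size of input array) There should be at least 5 points to fit the ellipse in function 'fitEllipseNoDirect'
```

```bash
sed -i 's/cv2.RETR_EXTERNAL,1/cv2.RETR_LIST,1/; s/if cv2.contourArea(c)>4000/if 8000<cv2.contourArea(c)<(40000 if z>.08 else 120000) and (z>.08 or cv2.contourArea(c)>50000)/' m.py
python3 - <<'E'
from m import *
print('offset',puckxy('pics/top4.png'))
E
```

```text
(np.float64(246.99493408203125), np.float64(310.5767650604248)) [0.03077744 0.03165063] [ 0.4157 -0.1564  0.0855]
(np.float64(246.94429969787598), np.float64(309.9424571990967)) [0.06133594 0.06305594] [ 0.417  -0.1543  0.07  ]
offset [-0.00130372 -0.00210401]
```

The offset is about (-1.3, -1.6) mm, measured against the top edge and the scribed ring. I'll nudge it once.

Run:
```python
from m import *
S=np.array((.4168,-.1545)); z=.1535; D=S+[.0013,.0015]
go(S,z+.08,KC); ln(S,z,.12); robot.set_gripper(0); print(robot.observe()['gripper_width'])
ln(S,z+.006,.05); ln(D,z+.006,.02); ln(D,z-.004,.02,guard=5); print(robot.observe()['tool_pos'])
robot.set_gripper(.045); robot.pause(.2); ln(D,z+.1,.15)
go((.3,-.52),.3,KC)
t=robot.grab_frame('top'); cv2.imwrite('pics/top5.png',t)
print('offset',puckxy('pics/top5.png'),robot.observe()['time'])
cv2.imwrite('pics/s5.png',cv2.resize(t[280:340,215:275],(400,400),interpolation=2))
```

```text
0.025656500737268145
[ 0.418229   -0.1530968   0.15504291]
(np.float64(245.73737716674805), np.float64(310.08556747436523)) [0.03091448 0.03170266] [ 0.4165 -0.1542  0.0855]
(np.float64(246.94478797912598), np.float64(309.96220207214355)) [0.06136591 0.06303054] [ 0.417  -0.1543  0.07  ]
offset [-4.68328355e-04  7.00418503e-05] 46.4833
```

View pics/s5.png

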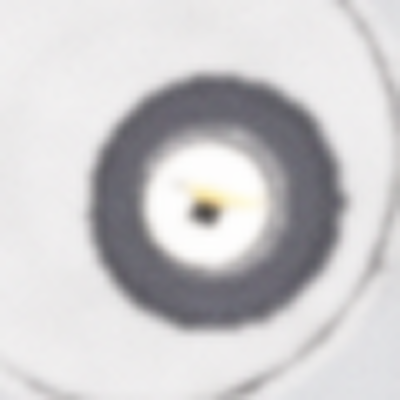

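The puck is within 0.5 mm of the middle. Now I'll return the three to their seats.

Run:
```python
from h import *
b=np.array([.0008,.001])
go(mat(.02),.30,KM)
pick(mat(.062),.004,.088,KM,.05,up=.15); place(seat(-.05,0)+b,.006,.088,KC,.05,up=.15)
pick(mat(-.008),.004,.095,KM,.08,up=.15); place(seat(0,.058)+b,.006,.095,KC,.075,up=.15)
pick(mat(-.080),.004,.1125,KM,.08,up=.13); place(seat(0,-.058)+b,.006,.1125,KC,.078)
go((.5,-.35),.35,KC); go((.2,-.45),.35,KC)
t=robot.grab_frame('top'); s=robot.grab_frame('scene'); print(robot.observe()['time'])
cv2.imwrite('pics/s6.png',np.hstack([cv2.resize(t[150:365,140:420],(440,338)),cv2.resize(s[190:350,220:420],(360,288))[:, :].repeat(1,0) if 0 else cv2.copyMakeBorder(cv2.resize(s[190:350,220:420],(360,288)),0,50,0,0,0)]))
cv2.imwrite('pics/c6.png',cv2.resize(t[235:345,290:425],None,fx=5.4,fy=5.4,interpolation=2))
```

```text
w 0.023023078818715063 t 50.6
hit True [ 0.4224 -0.3457  0.0949]
t 55.8 F [ 0.4 -0.2 -1.2]
w 0.04909383998392391 t 59.1
hit True [ 0.4796 -0.2948  0.1016]
t 64.4 F [-0.4 -0.1 -0.7]
w 0.05071964505216428 t 67.6
hit True [ 0.4645 -0.4098  0.1198]
t 72.3 F [ 0.3  0.1 -0.5]
74.2
```

View pics/s6.png

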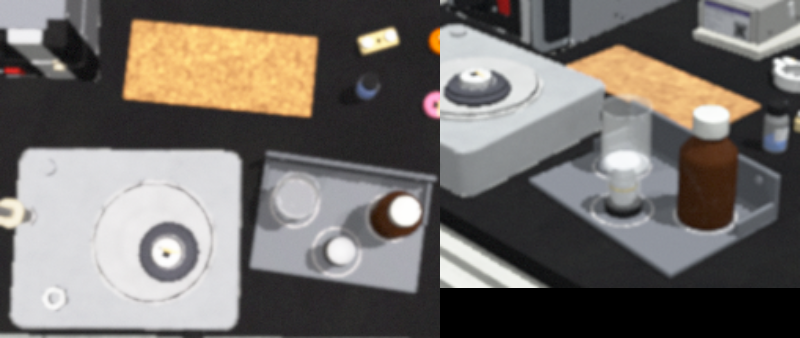

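View pics/c6.png

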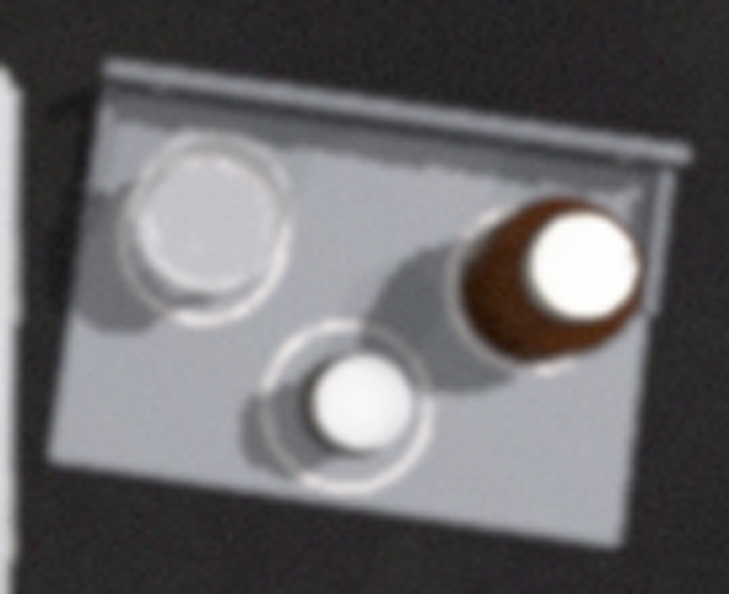

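All three are upright in their own rings: beaker left (210,220), objective front (360,402) and bottle right (582,265). The puck is centred on the stand, and the vial and nut have not moved.

```bash
python3 -c "
from plant import robot
print(robot.job_done())"
```

```text
the job is handed in; nothing more can be done
None
```

The job is handed in at about 74 s of the 152 s allowed: the puck lies flat within about 0.5 mm of the stand's middle, and the bottle, beaker and objective were stood on the mat first and are back upright in their own seats, with the vial and nut untouched.

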